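# Set the dose wheel of the detergent doser and dispense

## Task

On the white detergent doser on the worktop, flick the finned dose wheel click by click with a fingertip until its red facet (the full-load dose) has clicked into place on top, between the two orange pointers. Then press the green button beside it all the way down for a moment and let it spring back up, so that the dose runs into the cup waiting under the nozzle. Do not press the button at any other dose. Nothing is to be picked up or shoved aside: leave the doser, the cup and everything around it standing where it is.

Things in the scene. Friction and masses are not known exactly. Their poses are not given: they have to be found in the camera images.
- doser: White bench detergent doser, 200 mm deep (x) by 144 mm wide (y), loose on rubber feet, about 2.4 kg. Origin: centre of its underside; x points to its back (away from the robot at yaw 0), y to its left, z up. A foot with a drip grille in front, a grey tank column behind, above both a flat head; its deck is 150 mm above the worktop. Low grey refill cap (9 mm high) at the back right of the deck.
- wheel_axis (a point): Centre of the dose wheel, on its axis (the doser's y direction), 139 mm above the worktop, 11 mm below the deck, x +12 mm, y +34 mm in the doser's frame; the upper part stands out of a black slot. 20 mm wide; five grey radial fins, 72 deg apart, 4 mm thick, tips 36 mm from the axis. Clicked in, two fins stand 36 deg before and behind the top facet (tips 29 mm above the axis).
- dose_wheel (a joint): Turn of the wheel, rad; it clicks every 1.257 (72 deg), is endless both ways, and once past half-way springs on to the next click. Positive: its top moves along the doser's +x. Facet on top at 0 (or 6.283): red; at 1.257 black (off), 2.513 white, 3.770 yellow, 5.027 blue. Starts at any but red. A few newtons at a fin tip turn it.
- red_mark (a point): Middle of the surface of the wheel's flat red facet, which lies between two fins 18.5 mm from the axis; it turns with the wheel. The five facets are 24 mm long and 20 mm wide. With red on top, black is the next facet on the robot's side and blue the next on the far side.
- index (a point): Point 18.5 mm straight above the wheel's axis, between two orange pointers on the deck: the red mark lies here when red is dialled. A fingertip (shut fingers, pointing down) with its underside about 6 mm higher than this (4 to 7 mm), swept level along the doser's x from 55 mm before this point to 10 mm or more beyond it, then raised, takes the near fin along: one click, either way.
- dispense_top (a point): Middle of the top of the green round dispense button, 32 mm across, 23 mm above the deck, to the right of the wheel (70 mm from the wheel's middle, along the doser's -y); it moves with the button.
- dispense (a joint): Travel of the dispense button, m, downwards: 0 up, 0.007 fully down. A spring pushes it back; fully down takes about 6 N.
- cup_mid (a point): Centre (half-way up) of the light-blue dosing cup, 71 mm across, 62 mm high, 30 g, loose on the drip grille under the nozzle.
- steam_iron_mid (a point): Middle of the loose steam iron standing on its heel, 112 by 142 mm, 262 mm high, about 1 kg. A bystander.
- soda_jar_mid (a point): Centre of the loose small jar with a black lid and a green label, 44 mm across, 105 mm high. A bystander.
- stain_stick_mid (a point): Centre of the loose green and white stain stick standing upright, 28 mm across, 110 mm high. A bystander.
- balm_mid (a point): Centre of the loose grey-lidded pot of hand balm, 69 mm across, 41 mm high. A bystander.
Things that resemble listed ones, but are neither listed nor needed, are in the scene too. There is more than one size of the part that bears cup_mid; the job needs the middle-sized.

How it is judged:
By the outcome, as a careful person would: the job done as asked, in the order asked, and still so for the second after the job is handed in, with the robot touching nothing.
It also fails if it takes over 45 s, if anything falls off the work surface, if the arm or the gripper's body presses on something with over 40 N, if the wrist force passes 120 N, or if a joint passes its speed limit or range.

## Robot

A 6-joint arm with a two-finger parallel gripper is mounted at the origin on a cart in front of the work surface, level with it; the furniture and walls round the work are solid. World frame = base frame: x ahead of the robot, y to its left, z up, the work surface at z = 0. Lengths are in m, angles in degrees, forces in N, time in s.
With the tool pointing down it reaches from about 0.35 to 0.875 m from the base axis. Payload 4.2 kg.
Tool frame: the origin (TCP) lies at the centre of the arm's flange, where the gripper is bolted on; the fingertips stand 182 mm ahead of it and the grasp point (between the pads) lies 164 mm ahead of it (r.nose_length is the distance from the TCP to the fingertips, in m); z points along the fingers, y is the line along which they close (so a half turn about z gives the same grasp; the last joint's range is limited). The gripper opens to 87 mm and grips with 3 to 60 N. Pads are 19 mm wide; open, the fingers measure 117 mm over their backs; the gripper's body (75 mm by 190 mm) begins 51 mm behind the grasp point.
Start: joints at [14.817, 22.042, 0.453, 0, -68.411, -14.817], TCP at [0.625, 0, 0.405] pointing down, gripper open.
Joint ranges: [-179.83, 179.83], [-69.29, 118.12], [-61.27, 80.66], [-181.25, 117.63], [-171.15, -9.14], [-177.46, 177.46]. Speed limits (degrees/s): [159.86, 159.86, 180, 180, 180, 180].

## Interface

Orientations are given as a 3x3 rotation matrix whose columns are the frame's x, y, z axes.
In Python, from station import r, vision gives the robot as it stands. The module is installed in compiled form; this text tells all that it offers.
- The arm moves only by the shell command python3 -m creep 'ROWS'. ROWS is JSON, a list of rows, each a list of 7 numbers: the opening, from -1 (shut) to 1 (fully open), then the shift along the tool's x, y, z in mm, then the turn, a rotation vector about the tool's x, y, z in degrees. A call has 1 to 8 rows; each row is the pose to reach, as a shift and turn from the pose commanded when the call began, along the tool's axes at that moment; what a row does not reach only later rows make up. A row lasts 1/12 s, in which the tool goes at most 41.7 mm and 7.16 degrees, less where a joint would pass 70% of its speed; a pose out of reach is approached as far as the arm can. A call with a gripper value outside its range is refused whole. The fingers move at their own pace and stop on an object; the grip force is fixed at half the most. Time passes only in rows, so rows that repeat a pose let the fingers close. It gives the time, the measured TCP pose, the force, the opening and the grip force at its end, in the units of the state.
- r.sense(): the state, without advancing time (a new reading comes with each control period).
- vision.capture(name): name is "side" or "top" or "wrist"; returns (picture, depth): 384x512x3 uint8, red, green, blue; 384x512 float32, m along the optical axis (not along the pixel's ray), 0 where there is no reading.
- vision.camera_model(name): a dict with "vertical_fov" (degrees; the focal length in pixels is half the picture's height over the tangent of half this angle, whatever the lens; pixels are square), "cx", "cy" (the principal point, pixels), "distortion" ([k1, k2, p1, p2, k3] as OpenCV has them; the pictures are not rectified), "extrinsics" (4x4, takes a point from camera to world coordinates); the wrist camera has in their place "mount" (4x4, takes a point from camera to tool coordinates, whose origin is the TCP and whose axes are the flange's). Camera axes: x right, y down, z forward; pixel columns grow to the right and rows downward; lengths in m; the calibration is good to about 2 mm. A picture is of the moment at which its call begins: read the wrist's pose just before it. camera_model takes no time and is no camera call.
- r.finish_job(): hands the job in; it is judged then, once.
Trained networks look in the newest picture that a camera, given by its name, has taken for a name from the list of things; names that differ only in an ending like _2 or _b are one class to them, and where a whole thing is asked for, a point or a joint stands for the part that bears it (a point fixed in the world has none). Each returns a list of dicts, best first, with "conf" (0 to 1); they miss things now and then, are a little off and sometimes report something else, mostly with a low value. They report only what shows in the picture. A call takes as long as a camera call. They do not tell look-alikes from the thing itself.
- vision.find_in(camera, thing): "uv" ([column, row] in pixels, amid what is visible of it).
- vision.cut_out(camera, thing): "region" (384x512 bool, what is visible of it) and "uv" ([column, row] in pixels, amid what is visible of it).
The state is a dict: "time_s": time; "joints": joint angles; "joint_velocities": joint speeds; "effort": joint torques, N m; "tcp_pos": TCP position; "ee_rot": TCP orientation; "wrist_force": force on the tool from outside, world axes, zero at the start; "moment": the same for the moment, N m; "gripper_width": opening from 0.0 (shut) to 1.0 (fully open); "gripper_force": force on a finger pad.
Only numpy, scipy, OpenCV 4.12 (cv2) and the standard library are available. Lean on these libraries where they do the work, as an engineer would, in place of code of your own. Each camera call takes 0.05 s, during which the arm holds its last target. There are 200 camera calls.

## Working session

There is one attempt and no reset: what is moved stays moved. The work goes in short steps, Python scripts to look and compute and a shell command to move; the robot and the scene stay as the last step left them, time stands still between calls to the robot, and variables do not carry over. Pictures are saved under pics/ and viewed, at most 10 in all, crops included, and the job is handed in when it is done.

```bash
mkdir -p pics
cat > h.py <<'E'
import numpy as np, cv2
from station import r, vision
def K(m):
    f=192/np.tan(np.radians(m["vertical_fov"]/2)); return np.array([[f,0,m["cx"]],[0,f,m["cy"]],[0,0,1.]])
def T(cam):
    m=vision.camera_model(cam)
    if cam!="wrist": return np.array(m["extrinsics"])
    s=r.sense(); t=np.eye(4); t[:3,:3]=np.array(s["ee_rot"]); t[:3,3]=s["tcp_pos"]; return t@np.array(m["mount"])
def world(cam,uv,d,Tc):
    m=vision.camera_model(cam)
    p=cv2.undistortPoints(np.array(uv,float).reshape(-1,1,2),K(m),np.array(m["distortion"],float)).reshape(-1,2)
    d=np.atleast_1d(d); P=np.c_[p*d[:,None],d]
    return P@Tc[:3,:3].T+Tc[:3,3]
def cloud(cam,D,Tc):
    v,u=np.mgrid[0:384,0:512]
    W=world(cam,np.c_[u.ravel(),v.ravel()],D.ravel(),Tc).reshape(384,512,3); W[D==0]=np.nan; return W
def snap(cam,name=None):
    Tc=T(cam); I,D=vision.capture(cam)
    if name: cv2.imwrite(f"pics/{name}.png",I[...,::-1])
    np.savez(f"{cam}.npz",I=I,D=D,Tc=Tc)
    return I,cloud(cam,D,Tc)
E
python3 - <<'E'
from h import *
print(r.sense()["time_s"],r.nose_length)
A=[]
for c in("side","top"):
    I,W=snap(c); A.append(I)
    for t in("doser","dispense_top","dose_wheel","red_mark","cup_mid"):
        for q in vision.cut_out(c,t)[:3]:
            R=q["region"]; print(c,t,round(q["conf"],2),np.round(q["uv"]),np.round(np.nanmedian(W[R],0),3))
cv2.imwrite("pics/a.png",cv2.resize(np.vstack(A)[...,::-1],None,fx=.78,fy=.78))
E
```

```text
0.0 0.1822
side doser 0.8 [280. 216.] [ 0.549 -0.211  0.123]
side red_mark 0.64 [274. 182.] [ 0.563 -0.125  0.157]
side cup_mid 0.83 [255. 240.] [ 0.484 -0.183  0.051]
side cup_mid 0.82 [228. 204.] [ 0.485 -0.002  0.056]
side cup_mid 0.71 [204. 254.] [ 0.364 -0.158  0.026]
top doser 0.71 [265. 178.] [ 0.541 -0.154  0.15 ]
top dispense_top 0.52 [278. 167.] [ 0.562 -0.189  0.172]
top dose_wheel 0.57 [244. 167.] [ 0.56  -0.12   0.159]
top red_mark 0.5 [247. 167.] [ 0.557 -0.12   0.159]
top cup_mid 0.83 [259. 251.] [ 0.364 -0.151  0.007]
top cup_mid 0.78 [196. 191.] [0.51  0.015 0.02 ]
```

View pics/a.png

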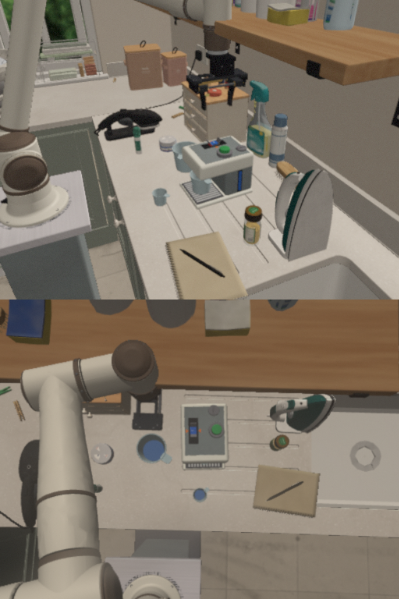

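Run:
```python
from h import *
z=np.load("top.npz"); I=z["I"]; W=cloud("top",z["D"],z["Tc"])
q=vision.cut_out("top","doser")[0]["region"]
m=q&(abs(W[...,2]-.150)<.006)
rect=cv2.minAreaRect(W[m][:,:2].astype(np.float32)); print("deck rect",rect, np.nanmedian(W[m][:,2]))
hsv=cv2.cvtColor(I,cv2.COLOR_RGB2HSV)
box=np.zeros(m.shape,bool); box[130:215,225:300]=1
g=box&(hsv[...,0]>45)&(hsv[...,0]<80)&(hsv[...,1]>110)
print("green",g.sum(),np.nanmedian(W[g],0), np.argwhere(g).mean(0))
# shelf
s=(W[...,2]>.25)&(W[...,0]>.5); s[:, :230]=0
print("shelf xmin",np.nanpercentile(W[s][:,0],[0.5,2]),"z",np.nanpercentile(W[s][:,2],[5,50,95]))
zs=np.load("side.npz"); J=zs["I"]
a=cv2.resize(I[125:220,215:305,::-1],(400,422),interpolation=cv2.INTER_CUBIC)
b=cv2.resize(J[160:265,190:330,::-1],(400,300),interpolation=cv2.INTER_CUBIC); b=cv2.copyMakeBorder(b,0,122,0,0,0)
cv2.imwrite("pics/b.png",np.hstack([a,b]))
```

```text
deck rect ((0.5534429550170898, -0.15421874821186066), (0.18161098659038544, 0.14331088960170746), 2.173086643218994) 0.15006238684271944
green 20 [ 0.56728553 -0.18349642  0.1730546 ] [164.  275.9]
shelf xmin [0.59961716 0.6008619 ] z [0.49856731 0.50207214 0.54227062]
```

View pics/b.png

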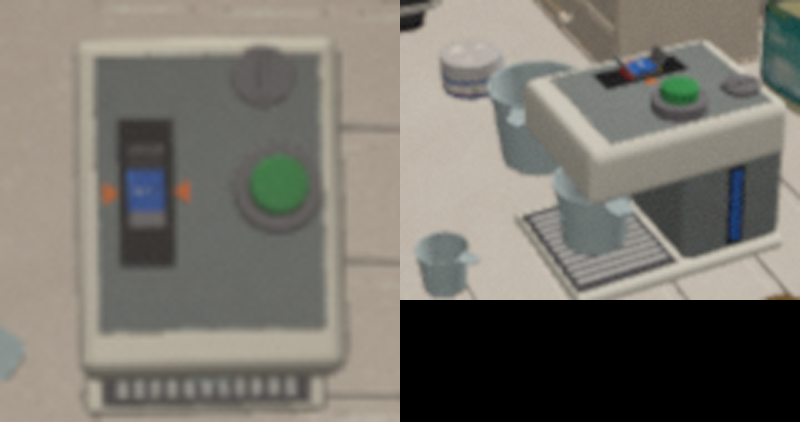

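Run:
```python
from h import *
s=r.sense(); print(np.round(s["ee_rot"],3).tolist(),s["tcp_pos"]); print(np.round(vision.camera_model("wrist")["mount"],3).tolist(),vision.camera_model("wrist")["vertical_fov"])
```

```text
[[-0.0, -1.0, 0.0], [-1.0, 0.0, 0.0], [-0.0, -0.0, -1.0]] [6.24970436e-01 1.61932339e-05 4.04770705e-01]
[[-0.001, -0.957, -0.289, 0.079], [1.0, -0.001, -0.0, 0.0], [-0.0, -0.289, 0.957, 0.02], [0.0, 0.0, 0.0, 1.0]] 66.45014988906199
```

```bash
python3 -m creep '[[-1,24,24,0,0,0,0],[-1,50,50,0,0,0,0],[-1,76,76,0,0,0,0],[-1,100,100,0,0,0,0],[-1,115,118,0,0,0,0],[-1,120,125,0,0,0,0],[-1,120,125,0,0,0,0],[-1,120,125,0,0,0,0]]'
cat > look.py <<'E'
import sys
from h import *
I,W=snap("wrist"); hsv=cv2.cvtColor(I,cv2.COLOR_RGB2HSV).astype(int)
H,S,V=hsv[...,0],hsv[...,1],hsv[...,2]
near=np.isfinite(W[...,2])&(W[...,2]>.13)&(W[...,2]<.185)&(abs(W[...,0]-.56)<.12)&(abs(W[...,1]+.15)<.12)
for n,m in dict(green=(H>45)&(H<85)&(S>100),orange=(H>5)&(H<16)&(S>130),blue=(H>100)&(H<130)&(S>100),red=((H<4)|(H>174))&(S>130)).items():
    k,l,st,c=cv2.connectedComponentsWithStats((m&near).astype(np.uint8))
    for i in range(1,k):
        if st[i,4]>25: P=W[l==i]; print(n,st[i,4],np.round(c[i]),np.round(np.median(P,0),4),np.round(P.min(0),3),np.round(P.max(0),3))
d=near&(abs(W[...,2]-.150)<.004)
print("deck",np.median(W[d],0),cv2.minAreaRect(W[d][:,:2].astype(np.float32)))
cv2.imwrite(f"pics/{sys.argv[1]}.png",I[...,::-1])
E
python3 look.py c
```

```text
time_s: 1.32
tcp_pos: [0.5003, -0.1199, 0.4052]
ee_rot: [[-0.0, -1.0, 0.001], [-1.0, 0.0, -0.0], [0.0, -0.001, -1.0]]
wrist_force: [0.8, -0.2, -1.0]
gripper_width: 0.476
gripper_force: 0.0
green 1557 [173. 112.] [ 0.5617 -0.1895  0.173 ] [ 0.546 -0.204  0.161] [ 0.581 -0.173  0.175]
orange 88 [187. 173.] [ 0.5604 -0.1398  0.1511] [ 0.555 -0.142  0.149] [ 0.566 -0.135  0.153]
orange 72 [194. 218.] [ 0.5581 -0.0989  0.1514] [ 0.553 -0.104  0.15 ] [ 0.564 -0.096  0.153]
blue 602 [189. 198.] [ 0.5593 -0.1198  0.1575] [ 0.548 -0.13   0.15 ] [ 0.572 -0.107  0.16 ]
deck [ 0.53788688 -0.15785088  0.15045597] ((0.5547824501991272, -0.154399573802948), (0.18086838722229004, 0.14019529521465302), 2.941470146179199)
```

View pics/c.png

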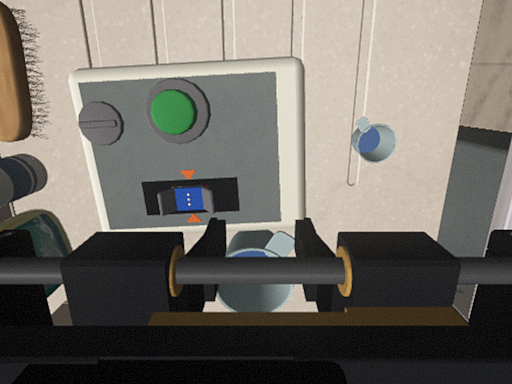

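```bash
python3 -m creep '[[-1,2,0,0,0,0,0],[-1,2,0,0,0,0,0],[-1,2,0,0,0,0,0],[-1,2,0,0,0,0,0],[-1,2,0,0,0,0,0],[-1,2,0,30,0,0,0],[-1,2,0,60,0,0,0],[-1,2,0,60,0,0,0]]'; python3 -c "
from station import r;print(r.sense()['tcp_pos'])"
```

```text
time_s: 2.03
tcp_pos: [0.498, -0.1217, 0.3395]
ee_rot: [[-0.001, -1.0, -0.012], [-1.0, 0.001, 0.001], [-0.001, 0.012, -1.0]]
wrist_force: [-0.5, -0.4, -0.1]
gripper_width: 0.01
gripper_force: 0.0
[ 0.49804812 -0.12173393  0.33948787]
```

```bash
python3 -m creep '[[-1,0,0,0,0,0,0],[-1,0,0,0,0,0,0],[-1,0,0,0,0,0,0]]'
```

```text
time_s: 2.28
tcp_pos: [0.5008, -0.122, 0.3467]
ee_rot: [[0.001, -1.0, 0.004], [-1.0, -0.001, -0.0], [0.0, -0.004, -1.0]]
wrist_force: [0.5, -0.5, 0.2]
gripper_width: 0.006
gripper_force: 0.0
```

```bash
python3 -m creep '[[-1,0,-6,0.5,0,0,0],[-1,-1,-16,0.5,0,0,0],[-1,-1,-26,0.5,0,0,0],[-1,-2,-36,0.5,0,0,0],[-1,-2,-46,0.5,0,0,0],[-1,-3,-56,0.5,0,0,0],[-1,-3,-64,0.5,0,0,0],[-1,-3,-69,0.5,0,0,0]]'; python3 -m creep '[[-1,0,0,0,0,0,0],[-1,0,0,0,0,0,0],[-1,0,0,-15,0,0,0],[-1,0,0,-30,0,0,0],[-1,0,0,-45,0,0,0],[-1,0,25,-52,0,0,0],[-1,0,50,-52,0,0,0],[-1,0,50,-52,0,0,0]]'; python3 look.py d
```

```text
time_s: 2.95
tcp_pos: [0.5699, -0.1189, 0.3433]
ee_rot: [[-0.0, -1.0, -0.002], [-1.0, 0.0, 0.0], [-0.0, 0.002, -1.0]]
wrist_force: [-3.0, -0.2, -1.2]
gripper_width: 0.003
gripper_force: 1.2
time_s: 3.62
tcp_pos: [0.5156, -0.1191, 0.3975]
ee_rot: [[-0.001, -1.0, 0.001], [-1.0, 0.001, 0.001], [-0.001, -0.001, -1.0]]
wrist_force: [-0.3, 0.3, -0.3]
gripper_width: 0.005
gripper_force: 0.0
green 1670 [192. 111.] [ 0.5621 -0.1895  0.1731] [ 0.547 -0.204  0.161] [ 0.581 -0.173  0.175]
orange 89 [204. 174.] [ 0.5603 -0.1398  0.1514] [ 0.555 -0.143  0.15 ] [ 0.566 -0.134  0.153]
orange 79 [210. 221.] [ 0.5582 -0.0986  0.1512] [ 0.552 -0.104  0.149] [ 0.564 -0.096  0.153]
red 660 [205. 201.] [ 0.5593 -0.1196  0.1576] [ 0.548 -0.13   0.15 ] [ 0.571 -0.106  0.159]
deck [ 0.539161   -0.15880252  0.15047743] ((0.5548778772354126, -0.15437492728233337), (0.18116745352745056, 0.14023901522159576), 3.0541939735412598)
```

View pics/d.png

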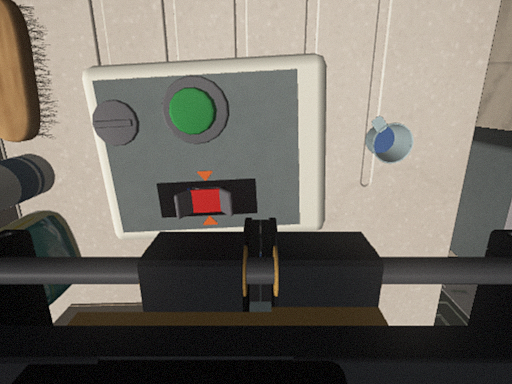

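Red now sits on top between the pointers, at (205,201); the button is at (192,111). Going above the button and pressing in steps.

```bash
python3 -m creep '[[-1,25,-16,0,0,0,0],[-1,50,-32,0,0,0,0],[-1,70,-46,0,0,0,0],[-1,70,-46,10,0,0,0],[-1,70,-46,25,0,0,0],[-1,70,-46,30,0,0,0],[-1,70,-46,30,0,0,0],[-1,70,-46,30,0,0,0]]'
```

```text
time_s: 4.33
tcp_pos: [0.5653, -0.1887, 0.3663]
ee_rot: [[0.001, -1.0, 0.0], [-1.0, -0.001, -0.0], [0.0, -0.0, -1.0]]
wrist_force: [0.2, -0.0, 0.2]
gripper_width: 0.009
gripper_force: 0.0
```

```bash
python3 -m creep '[[-1,0,2,6,0,0,0],[-1,0,2,10,0,0,0],[-1,0,2,13,0,0,0],[-1,0,2,16,0,0,0],[-1,0,2,18,0,0,0],[-1,0,2,19,0,0,0],[-1,0,2,19,0,0,0]]'
python3 - <<'E'
from h import *
I,W=snap("top"); s=r.sense(); print(s["tcp_pos"][2],s["wrist_force"])
E
```

```text
time_s: 4.92
tcp_pos: [0.5629, -0.1887, 0.3486]
ee_rot: [[0.001, -1.0, 0.001], [-1.0, -0.001, -0.0], [0.0, -0.001, -1.0]]
wrist_force: [-2.8, 2.5, 6.8]
gripper_width: 0.007
gripper_force: 3.6
0.3486227417289314 [-2.19417107  2.42404753  7.49081227]
```

```bash
python3 -m creep '[[-1,0,0,1,0,0,0],[-1,0,0,2,0,0,0],[-1,0,0,2.5,0,0,0],[-1,0,0,2.5,0,0,0],[-1,0,0,2.5,0,0,0]]'
```

```text
time_s: 5.38
tcp_pos: [0.5628, -0.1886, 0.3485]
ee_rot: [[0.001, -1.0, 0.002], [-1.0, -0.001, -0.001], [0.001, -0.002, -1.0]]
wrist_force: [-5.4, 4.8, 15.7]
gripper_width: 0.006
gripper_force: 7.9
```

The height held at 0.3485 while the force rose to 16 N, so the button is on its stop. Holding briefly, then releasing.

```bash
python3 -m creep '[[-1,0,0,0,0,0,0],[-1,0,0,0,0,0,0],[-1,0,0,0,0,0,0],[-1,0,0,-6,0,0,0],[-1,0,0,-18,0,0,0],[-1,0,0,-35,0,0,0],[-1,0,0,-52,0,0,0],[-1,0,0,-52,0,0,0]]'; python3 -m creep '[[-1,-25,16,0,0,0,0],[-1,-50,34,0,0,0,0],[-1,-70,46,0,0,0,0],[-1,-70,46,0,0,0,0],[-1,-70,46,0,0,0,0]]'; python3 look.py e
python3 - <<'E'
from h import *
I,W=snap("side"); 
cv2.imwrite("pics/f.png",cv2.resize(I[150:275,170:350,::-1],(720,500),interpolation=cv2.INTER_CUBIC))
E
```

```text
time_s: 6.05
tcp_pos: [0.5637, -0.1892, 0.4004]
ee_rot: [[0.001, -1.0, 0.007], [-1.0, -0.001, -0.002], [0.002, -0.007, -1.0]]
wrist_force: [0.4, -0.1, 0.6]
gripper_width: 0.005
gripper_force: 0.0
time_s: 6.47
tcp_pos: [0.5166, -0.1183, 0.3965]
ee_rot: [[0.002, -1.0, 0.0], [-1.0, -0.002, -0.0], [0.0, -0.0, -1.0]]
wrist_force: [0.4, -0.4, 0.7]
gripper_width: 0.008
gripper_force: 0.0
green 1689 [193. 110.] [ 0.5619 -0.1895  0.173 ] [ 0.546 -0.204  0.16 ] [ 0.581 -0.173  0.175]
orange 86 [205. 174.] [ 0.5602 -0.14    0.1513] [ 0.554 -0.143  0.149] [ 0.566 -0.134  0.153]
orange 76 [210. 221.] [ 0.5581 -0.099   0.1513] [ 0.552 -0.104  0.15 ] [ 0.563 -0.096  0.153]
red 679 [206. 200.] [ 0.5593 -0.1197  0.1576] [ 0.548 -0.13   0.15 ] [ 0.571 -0.106  0.159]
deck [ 0.53924756 -0.15855184  0.15046029] ((0.5548054575920105, -0.15450148284435272), (0.1808922439813614, 0.139882430434227), 2.8883888721466064)
```

View pics/f.png

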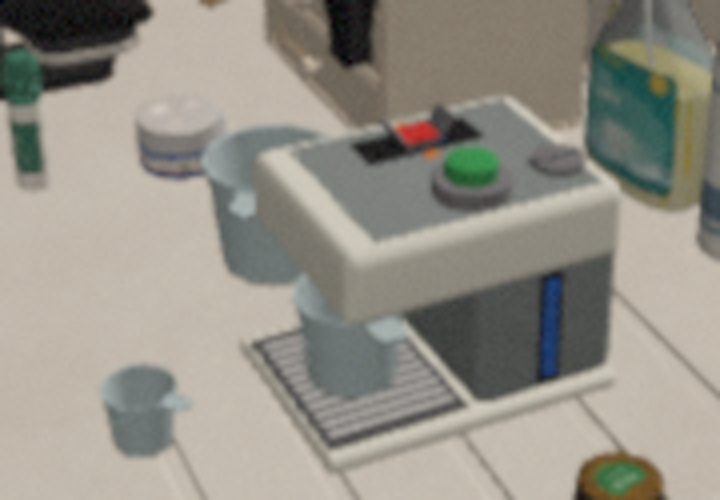

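The picture shows red on top at (418,133), the button back up at (472,165) with its top at z = 0.173 m, and the doser and cup where they stood. Nothing is touching the robot.

```bash
python3 -c "
from station import r;print(r.finish_job())"
```

```text
the job is handed in; nothing more can be done
None
```

The job is done and handed in: one click brought red to the top, I pressed the green button to its stop once and it sprang back up, and the doser and cup have not moved; I did not see the dose itself run into the cup.

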